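# Tip the tube block onto the reading stand

### The job

The metal tube block stands on its end with its wells facing the robot: push it against the front edge of the reading stand's plate and tip it away from you, so that it comes down on the plate with its wells facing up. Slide it fully home against the back stop, between the side cheeks, then swing the magnifier bar round until it runs parallel to the plate's front edge with the lens in front of the middle of the plate, and leave everything there. Do not bump the canopy over the plate and leave the bottle, beaker, vial and pot where they stand.

Things in the scene. Friction and masses are not known exactly. Their poses are not given: they have to be found in the camera images.
- stand: Fixed reading stand. Origin: middle of its base plate's front edge, on the bench; x runs level into the stand, away from the robot, y left, z up. Plate: x 0 to 147 mm, 190 wide, 12 thick; its 12 mm high front edge at x = 0 is the fence. Back stop: front face at x = 135, 62 mm high. Foot of the magnifier post: 12 mm thick, x -75 to 5, y -221 to -165.
- canopy: Fixed white light canopy, origin and axes as the stand: slab over x 0 to 147, y -95 to +95 mm, underside 249 mm above the bench, top 277. Two upright cheeks carry it: inner faces at y -67 and +67 mm, x 40 to 140. A tool must reach under it tilted, without bumping it.
- tube_block: Loose aluminium block, 0.5 to 0.95 kg, 80 (own x) by 96 (own y) by 125 mm (own z), too thick to grip. Origin: centre of the end it stands on at the start (own z up). Own x points out of the face with six 22 mm wells, which faces the robot at the start: at y +-22 mm, 30.5, 62.5, 94.5 mm above the foot; solid between. Tipped right, own x points up, own z along the stand's x.
- block_center (a point): Centre of the tube block: 62.5 mm above its foot. Lying home on the plate it is 72.5 mm in x from the stand's origin, 52 mm above the bench.
- magnifier (a joint): Turn of the magnifier bar about its upright post (stand's x -45, y -190 mm), rad. 0: bar parallel to the plate's front edge, pointing to the stand's +y, lens before the plate's middle. Positive: counter-clockwise from above, towards the robot (1.57: along the stand's -x), then outwards to the right. Range -0.7 to 2.8, no stop at 0; friction of 0.1 N m holds it.
- bar_push (a point): Point on the axis of the magnifier bar, 100 mm from the post's axis, 160 mm above the bench. The bar is round, 10 mm thick, and runs level from the post's axis (origin of the turn) to the lens, 150 mm.
- lens (a point): Centre of the round lens (85 mm over its rim, tilted 40 degrees), 190 mm from the post's axis, 160 mm above the bench.
- beaker_1: Glass beaker, 71 mm across, 86 mm high, front left of the stand; bystander. Origin: centre of its foot.
- wash_bottle: White squeeze wash bottle with a spout, 58 x 85 mm, 172 mm high, left of the stand; bystander. Origin: centre of its foot.
- vial_1: Crimp-capped glass vial, 41 mm across, 75 mm high, left of the plate; bystander. Origin: centre of its foot.
- lead_pot_1: Dark grey cylindrical pot, 45 mm across, 100 mm high, right of the stand; bystander. Origin: centre of its foot.

How it is judged (in metres and radians):
On the way, in this order (a step that is already met when the one before it is completed fails the run):
1. the block lies on the plate, wells up (angle between tube_block's own x axis and vertical below 0.1 rad and angle between the z axis of tube_block and the x axis of stand, either way round below 0.35 rad and height (world z) of block_center between 0.045 and 0.06 m), for 0.2 s.
2. the block is home against the back stop (angle between tube_block's own x axis and vertical below 0.06 rad and x of block_center in the frame of stand above 0.0675 m and angle between the z axis of tube_block and the x axis of stand, either way round below 0.08 rad), for 0.2 s.
3. the magnifier is set across the front (value of joint magnifier between -0.1 and 0.1 rad), for 0.2 s.
At the end, for the whole second after the job is handed in: The tube block lies at rest flat on the plate, wells up (within 0.06 rad), between the cheeks, its far end within 5 mm of the back stop and square to it (within 0.08 rad); the magnifier joint is within 0.1 rad of 0 (all of step 2 and all of step 3 and y of block_center in the frame of stand between -0.022 and 0.022 m and height (world z) of block_center between 0.047 and 0.057 m and linear speed of tube_block below 0.01 m/s); the robot touches nothing.
It fails at once if the canopy is bumped (over 10 N) (contact force between any of the arm, the fingers and canopy above 10 N).
It fails at once if the beaker, wash bottle, vial or pot is shifted by more than 20 mm or knocked over (distance of any of beaker_1, wash_bottle, vial_1, lead_pot_1 from where it was at the start of the episode above 0.02 m or angle between any of beaker_1, wash_bottle, vial_1, lead_pot_1's own z axis and vertical above 0.5 rad).
It also fails if it takes over 72 s, if anything falls off the work surface, if the arm or the gripper's body presses on something with over 40 N, if the wrist force passes 120 N, or if a joint passes its speed limit or range.

### The arm

A 6-joint arm with a two-finger parallel gripper is mounted at the origin on a cart in front of the work surface, level with it; the furniture and walls round the work are solid. World frame = base frame: x ahead of the robot, y to its left, z up, the work surface at z = 0. Lengths are in mm, angles in rad, forces in N, time in s.
With the tool pointing down it reaches from about 350 to 925 mm from the base axis. Payload 6.4 kg.
Tool frame: the origin (TCP) lies midway between the tips of the shut fingers; the grasp point (between the pads) lies robot.pinch_z behind it (robot.pinch_z is the distance from the TCP to the grasp point, in mm); z points along the fingers, x is the direction in which the jaws open and shut, and the axes are right-handed (so a half turn about z gives the same grasp; the last joint's range is limited). The gripper opens to 85 mm and grips with 20 to 120 N. Pads are 22 mm wide; open, the fingers measure 114 mm over their backs; the gripper's body (76 mm by 85 mm) begins 54 mm behind the grasp point. The pads swing forward as they close: fully open they stand 13 mm farther back than shut.
Start: joints at [1.106, 0.245, 1.558, -0, 1.339, -0.174], TCP at [186.364, 622.722, 204.89] pointing down, gripper open.
Joint ranges: [-3.13, 3.13], [-1.02, 2.26], [0.13, 2.54], [-0.95, 4.09], [0.21, 2.88], [-2.74, 2.74]. Speed limits (rad/s): [2.57, 2.57, 3.14, 3.14, 3.14, 3.14].

### API

Orientations are given as a rotation vector (axis times angle).
In Python, from rig import robot, effector, planner, cams, job, boxes_of, masks_of gives the robot as it stands. The module is installed in compiled form; this text tells all that it offers. Calls block until the motion is done:
- robot.reach(position, orientation): joint-space move of the TCP to a pose.
- robot.move_linear(position, frame=None, velocity=150): straight line of the TCP; frame=None keeps the orientation; velocity is the mean speed in mm/s.
- robot.move_j(angles): joint-space move.
- effector.command_gripper(opening): finger opening in mm; the grip force is fixed at half the most; returns when the fingers have stopped.
- robot.sleep(seconds).
- planner.ik(position, orientation): joint angles nearest the present ones, or None.
- cams.capture(name): name is "scene" or "top"; returns a dict with "frame" (480x640x3 uint8, blue, green, red), "camera_matrix" (3x3 intrinsics, pixels), "extrinsics" (4x4, takes a point from world to camera coordinates). Camera axes: x right, y down, z forward; pixel columns grow to the right and rows downward; lengths in mm; the calibration is good to about 2 mm. A picture is of the moment at which its call begins. There is no depth.
A pose or a line that the arm cannot do raises robot.Unreachable and nothing moves.
- job.job_done(): hands the job in, once; it reports no verdict.
Trained networks look in the newest picture that a camera, given by its name, has taken for a name from the list of things; names that differ only in an ending like _2 or _b are one class to them, and where a whole thing is asked for, a point or a joint stands for the part that bears it (a point fixed in the world has none). Each returns a list of dicts, best first, with "conf" (0 to 1); they miss things now and then, are a little off and sometimes report something else, mostly with a low value. They report only what shows in the picture. A call takes as long as a camera call.
- boxes_of(camera, label): "bbox" ([left, top, width, height] in pixels, round what is visible of it).
- masks_of(camera, label): "region" (480x640 bool, what is visible of it) and "bbox" ([left, top, width, height] in pixels, round what is visible of it).
Readings, each from a call of its own:
- robot.get_clock(): time.
- robot.get_q(): joint angles.
- robot.get_joint_velocities(): joint speeds.
- robot.get_joint_efforts(): joint torques, N m.
- robot.get_ee_pos(): TCP position.
- robot.get_tcp_rot(): TCP orientation.
- robot.get_ft_force(): force on the tool from outside, world axes, zero at the start.
- robot.get_ft_torque(): the same for the moment, N m.
- robot.get_gripper_width(): finger opening in mm.
Only numpy, scipy, OpenCV 4.12 (cv2) and the standard library are available. Lean on these libraries where they do the work, as an engineer would, in place of code of your own. Each camera call takes 0.05 s, during which the arm holds its last target.

## Working session

There is one attempt and no reset: what is moved stays moved. The work goes in short steps, each a Python script; the robot and the scene stay as the last script left them, time stands still between calls to the robot, and variables do not carry over. Pictures are saved under pics/ and viewed, and the job is handed in when it is done.

```bash
mkdir -p pics; ls; python3 - <<'E'
from rig import robot, effector, planner, cams, job, boxes_of, masks_of
import cv2,numpy as np
for n in ("scene","top"):
    c=cams.capture(n); cv2.imwrite(f"pics/a_{n}.png",c["frame"])
    np.savez(f"{n}.npz",K=c["camera_matrix"],E=c["extrinsics"])
    print(n,c["camera_matrix"].tolist(),np.round(c["extrinsics"],4).tolist())
    for l in ("stand","canopy","tube_block","magnifier","lens","beaker_1","wash_bottle","vial_1","lead_pot_1"):
        print(l,[(d["bbox"],round(d["conf"],2)) for d in boxes_of(n,l)][:2])
print(robot.get_clock(),robot.pinch_z,robot.get_tcp_rot(),robot.get_ft_force())
E
```

```text
pics
scene [[621.5294406070554, 0.0, 316.08401986607936], [0.0, 621.5294406070554, 240.06469271940574], [0.0, 0.0, 1.0]] [[0.6642, -0.7476, -0.002, -353.3414], [-0.5775, -0.5113, -0.6364, 386.4321], [0.4748, 0.4238, -0.7713, 810.2358], [0.0, 0.0, 0.0, 1.0]]
stand []
canopy [([298.6, 117.0, 170.9, 124.8], 0.61)]
tube_block [([267.2, 267.2, 78.6, 108.8], 0.75), ([297.0, 115.5, 175.0, 126.2], 0.65)]
magnifier [([299.0, 117.6, 174.3, 361.5], 0.65), ([388.8, 333.1, 60.7, 146.9], 0.62)]
lens [([386.6, 329.6, 63.1, 150.1], 0.92)]
beaker_1 [([200.7, 229.6, 46.4, 65.9], 0.73)]
wash_bottle [([276.1, 172.6, 33.3, 70.3], 0.68)]
vial_1 [([273.5, 240.6, 26.9, 40.3], 0.88)]
lead_pot_1 [([442.3, 277.2, 35.9, 57.6], 0.56)]
top [[526.8150198676899, 0.0, 316.5490459732674], [0.0, 526.8150198676899, 243.48458297203388], [0.0, 0.0, 1.0]] [[0.0076, -0.9994, -0.0325, 2.7035], [-0.9836, -0.0016, -0.1803, 547.5373], [0.1802, 0.0333, -0.9831, 885.169], [0.0, 0.0, 0.0, 1.0]]
stand [([298.6, 126.5, 270.9, 292.0], 0.71)]
canopy [([296.8, 128.8, 137.5, 107.0], 0.84), ([471.3, 266.6, 100.0, 156.0], 0.58)]
tube_block [([327.0, 270.4, 68.8, 68.6], 0.87), ([295.8, 127.5, 274.7, 290.2], 0.38)]
magnifier [([477.5, 265.1, 88.9, 153.0], 0.59)]
lens [([477.7, 265.6, 90.3, 152.1], 0.75)]
beaker_1 [([224.3, 282.1, 48.2, 44.1], 0.7), ([275.8, 249.3, 24.7, 22.8], 0.51)]
wash_bottle [([235.2, 196.3, 47.4, 43.5], 0.67)]
vial_1 [([274.3, 247.3, 23.1, 25.6], 0.81)]
lead_pot_1 [([433.6, 179.9, 26.1, 38.0], 0.79)]
1.0 18.700000000000003 [-2.51981190e+00 -1.87613867e+00  1.66178638e-05] [0.46189307 0.2231361  0.11246618]
```

View pics/a_scene.png

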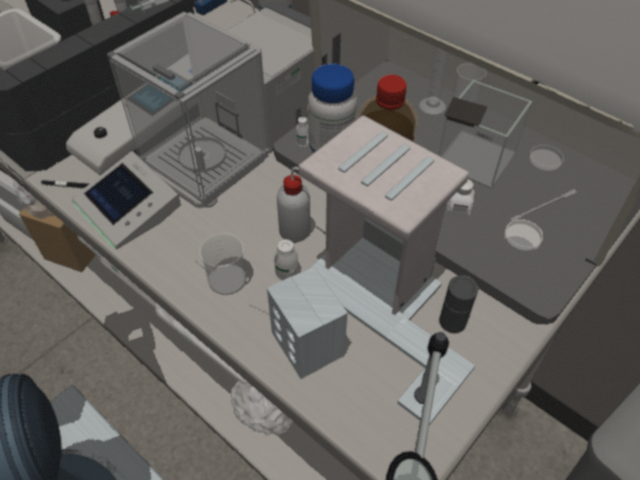

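View pics/a_top.png

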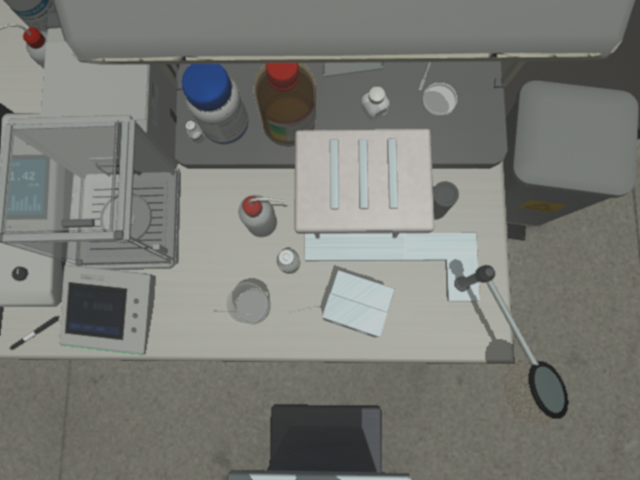

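```bash
python3 - <<'E'
import cv2
a=cv2.imread("pics/a_top.png")[110:350,280:600]; cv2.imwrite("pics/b_top.png",cv2.resize(a,(800,600),interpolation=cv2.INTER_CUBIC))
a=cv2.imread("pics/a_scene.png")[105:435,250:490]; cv2.imwrite("pics/b_scene.png",cv2.resize(a,(436,600),interpolation=cv2.INTER_CUBIC))
a=cv2.imread("pics/a_scene.png")[240:440,250:490]; cv2.imwrite("pics/b_scene2.png",cv2.resize(a,(720,600),interpolation=cv2.INTER_CUBIC))
E
```

```text
(no output)
```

View pics/b_top.png

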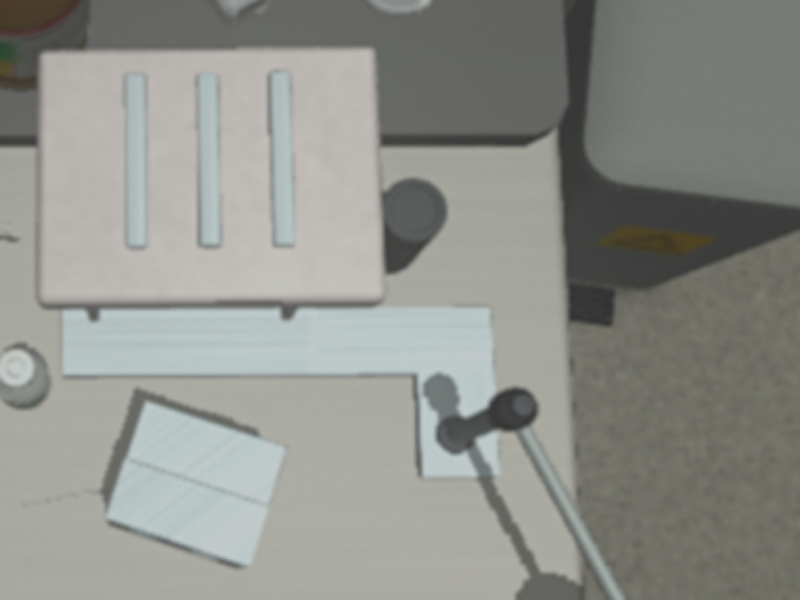

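View pics/b_scene2.png

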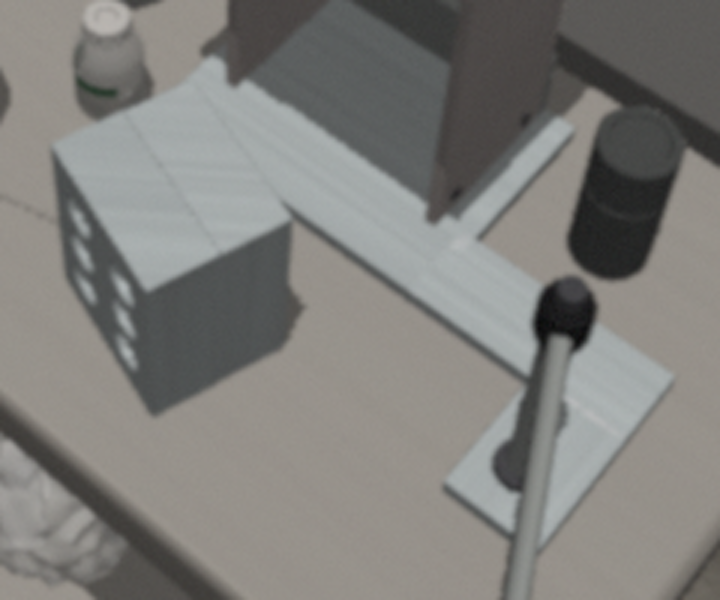

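```bash
cat > h.py <<'E'
import numpy as np,cv2
from scipy.optimize import least_squares
from scipy.spatial.transform import Rotation as R
C={n:np.load(f"{n}.npz") for n in ("scene","top")}
def proj(n,P):
    P=np.atleast_2d(P).astype(float); c=C[n]; p=P@c["E"][:3,:3].T+c["E"][:3,3]; p=p@c["K"].T; return p[:,:2]/p[:,2:]
def tf(p,P):
    P=np.atleast_2d(P).astype(float); a=p[2]; r=np.array([[np.cos(a),-np.sin(a),0],[np.sin(a),np.cos(a),0],[0,0,1]]); return P@r.T+[p[0],p[1],0]
def fit(obs,x0):
    f=lambda p: np.concatenate([(proj(n,tf(p,P))-uv).ravel() for n,P,uv in obs])
    s=least_squares(f,x0,loss="soft_l1"); return s.x, f(s.x).reshape(-1,2)
E
cat > fit1.py <<'E'
from h import *
for n in C: print(n,"campos",-C[n]["E"][:3,:3].T@C[n]["E"][:3,3])
T=lambda u,v:(280+u/2.5,110+v/2.5); S=lambda u,v:(250+u/3,240+v/3)
st=[("top",(0,95,12),T(63,375)),("top",(-75,-165,12),T(421,477)),("top",(-75,-221,12),T(498,476)),
("top",(147,95,277),T(41,51)),("top",(147,-95,277),T(375,48)),("top",(0,-95,277),T(384,301)),("top",(0,95,277),T(38,305)),
("scene",(-75,-165,12),S(444,487))]
p,r=fit(st,[600,0,0]); print("stand",p,r.round(1).tolist())
bl=[("top",(-40,48,125),T(107,519)),("top",(-40,-48,125),T(246,567)),("top",(40,-48,125),T(286,448)),("top",(40,48,125),T(145,402)),
("scene",(-40,48,125),S(55,150)),("scene",(-40,-48,125),S(150,293)),("scene",(40,-48,125),S(290,212)),("scene",(-40,-48,0),S(155,414))]
b,r=fit(bl,[500,0,0]); print("block",b,r.round(1).tolist())
rel=tf([0,0,-p[2]],[b[0]-p[0],b[1]-p[1],0]); print("block in stand",rel, b[2]-p[2])
post=tf(p,(-45,-190,160))[0]
best=min(np.linspace(-.7,2.8,700),key=lambda t:np.linalg.norm(proj("top",tf(p,(-45-190*np.sin(t),-190+190*np.cos(t),160)))[0]-(548,389)))
print("mag",best)
np.save("stand.npy",p);np.save("block.npy",b)
def ov(n,im,out,c,s):
    im=cv2.imread(im)
    def L(pts,pp,col):
        q=proj(n,tf(pp,pts)); cv2.polylines(im,[np.round(q*16).astype(np.int32)],True,col,1,cv2.LINE_AA,4)
    for z in(0,12):
        L([(0,95,z),(0,-95,z),(147,-95,z),(147,95,z)],p,(0,0,255)); L([(-75,-165,z),(-75,-221,z),(5,-221,z),(5,-165,z)],p,(0,0,255))
    for z in (249,277): L([(0,95,z),(0,-95,z),(147,-95,z),(147,95,z)],p,(255,0,0))
    for y in (-67,67): L([(40,y,12),(140,y,12),(140,y,249),(40,y,249)],p,(0,255,255))
    for z in(0,125): L([(-40,48,z),(-40,-48,z),(40,-48,z),(40,48,z)],b,(0,255,0))
    t=best; L([(-45,-190,160),(-45-150*np.sin(t),-190+150*np.cos(t),160)],p,(255,0,255))
    a=im[c[1]:c[3],c[0]:c[2]]; cv2.imwrite(out,cv2.resize(a,None,fx=s,fy=s,interpolation=cv2.INTER_CUBIC))
ov("top","pics/a_top.png","pics/c_top.png",(280,110,600,350),2.5)
ov("scene","pics/a_scene.png","pics/c_scene.png",(250,105,490,435),1.8)
E
python3 fit1.py
```

```text
scene campos [  73.16296187 -409.96612219  870.19358586]
top campos [379.04445101 -25.92717641 969.01069724]
stand [522.40972885 -66.84833013  -6.26966505] [[-0.6, 1.3], [0.8, 0.3], [1.5, 0.4], [-2.4, -1.4], [1.2, -2.8], [2.6, 0.1], [-1.3, 0.3], [-0.9, -0.6]]
block [438.17303361 -65.00265383 -12.86482355] [[-0.5, 0.0], [2.1, -0.7], [0.2, -1.6], [-0.9, -0.9], [-2.3, -0.9], [-0.8, 0.4], [1.2, 1.8], [-0.6, 2.1]]
block in stand [[-84.20404298   2.98437471   0.        ]] -6.595158500540207
mag 2.008869814020029
```

View pics/c_top.png

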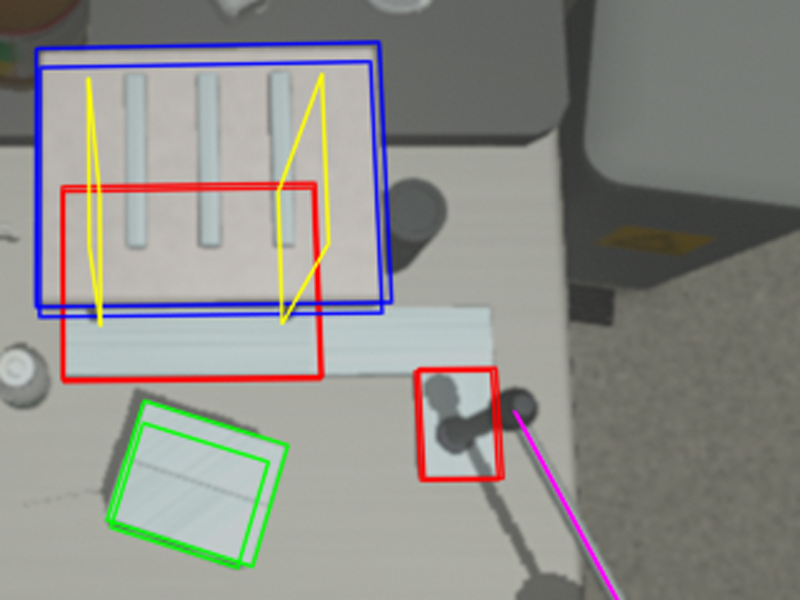

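View pics/c_scene.png

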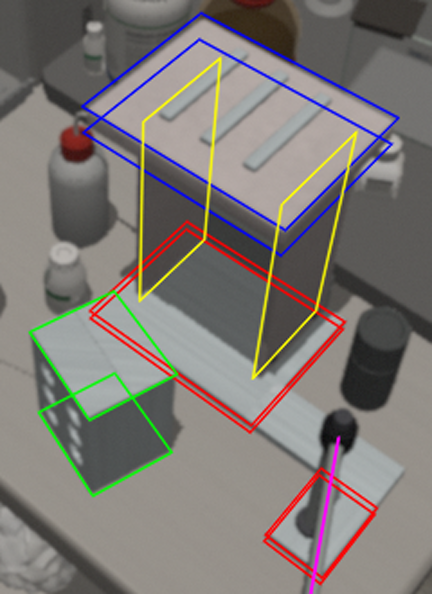

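```bash
cat >> fit1.py <<'E'
st2=[("top",(0,95,12),T(63,376)),("top",(-75,-165,12),T(421,477)),("top",(-75,-221,12),T(498,476)),("top",(0,-165,12),T(416,374)),
("scene",(-75,-165,12),S(444,487))]
p,r=fit(st2,[600,0,0]); print("stand",p,r.round(1).tolist())
rel=tf([0,0,-p[2]],[b[0]-p[0],b[1]-p[1],0]); print("block in stand",rel, b[2]-p[2]+2*np.pi)
p[2]=(p[2]+np.pi)%(2*np.pi)-np.pi; b[2]=(b[2]+np.pi)%(2*np.pi)-np.pi
print(p,b); np.save("stand.npy",p);np.save("block.npy",b)
ov("top","pics/a_top.png","pics/d_top.png",(280,110,600,350),2.5)
ov("scene","pics/a_scene.png","pics/d_scene.png",(250,240,490,440),3)
E
python3 fit1.py | tail -4
```

```text
mag 2.008869814020029
stand [ 5.97371919e+02 -3.65994940e+00 -2.36407865e-01] [[-32.2, -51.2], [-47.9, -20.0], [-48.2, -12.2], [-37.1, -18.3], [-31.4, -51.3]]
block in stand [[-140.40366599  -96.92276906    0.        ]] -6.345230378014611
[ 5.97371919e+02 -3.65994940e+00 -2.36407865e-01] [ 4.38173034e+02 -6.50026538e+01 -2.98452936e-01]
```

```bash
python3 - <<'E'
import cv2,numpy as np
a=cv2.imread("pics/d_top.png");b=cv2.imread("pics/d_scene.png")
b=cv2.resize(b,(480,400));a=cv2.resize(a,(533,400))[:,:320]
cv2.imwrite("pics/d2.png",np.hstack([a,b]))
E
```

```text
(no output)
```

View pics/d2.png

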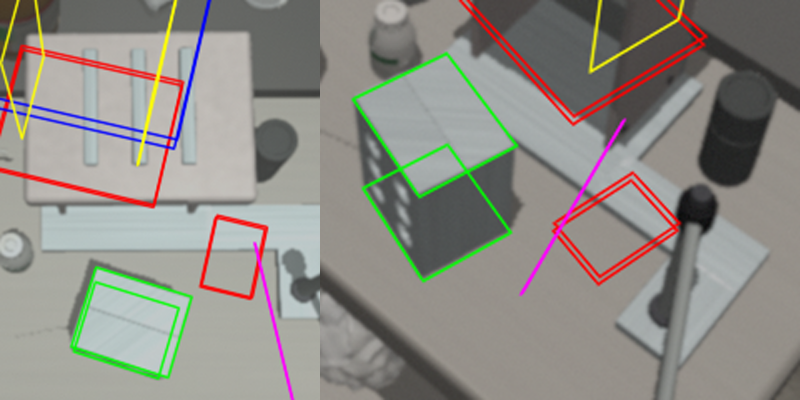

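Bad local minimum (soft loss from a distant start); restart it from the first fit.

```bash
sed -i 's/fit(st2,\[600,0,0\])/fit(st2,[523,-67,0])/; s/x0,loss="soft_l1")/x0,loss="soft_l1",x_scale=[10,10,.1])/' fit1.py h.py; python3 fit1.py | tail -4
python3 - <<'E'
import cv2,numpy as np
a=cv2.imread("pics/d_top.png");b=cv2.imread("pics/d_scene.png")
b=cv2.resize(b,(480,400));a=cv2.resize(a,(533,400))[:,:320]
cv2.imwrite("pics/d3.png",np.hstack([a,b]))
E
```

```text
mag 2.008869814020029
stand [ 5.23636087e+02 -6.66378545e+01  9.62676346e-03] [[-0.7, 0.0], [0.5, -0.1], [1.2, 0.2], [0.6, -0.1], [-0.9, -1.1]]
block in stand [[-85.44335198   2.45784781   0.        ]] 5.975105863266611
[ 5.23636087e+02 -6.66378545e+01  9.62676346e-03] [ 4.38173034e+02 -6.50026508e+01 -2.98452680e-01]
```

View pics/d3.png

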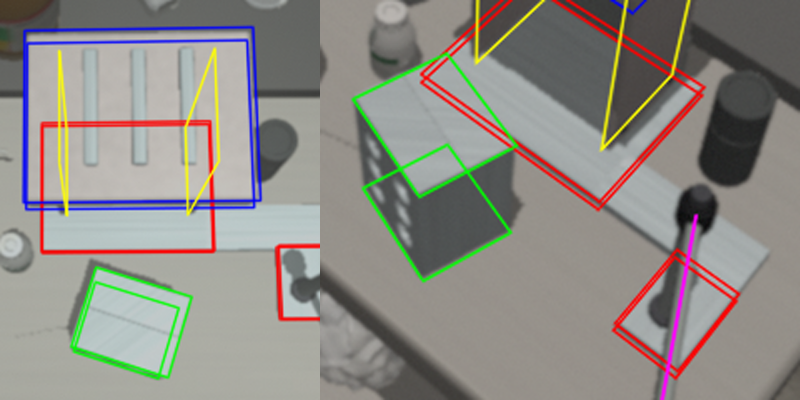

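```bash
cat >> h.py <<'E'
S0=np.array([523.6,-66.6,0.0096])
def w(x,y,z): return tf(S0,(x,y,z))[0]
def ori(phi,yaw=0,flip=1):
    "tool z = forward-down by phi below horizontal; yaw relative to stand"
    z=np.array([np.cos(phi),0,-np.sin(phi)]); x=np.array([0,flip*1.,0]); y=np.cross(z,x)
    return (R.from_euler("z",yaw+S0[2])*R.from_matrix(np.c_[x,y,z])).as_rotvec()
E
python3 - <<'E'
from h import *
from rig import robot,planner,boxes_of
for f in (1,-1):
  for phi in (20,30,40,50,60):
    o=[]
    for x,z in ((-230,200),(-180,35),(-125,35),(-60,35),(-125,112),(0,132),(25,125),(-40,50),(12,50)):
        q=planner.ik(w(x,0,z),ori(np.radians(phi),0,f)); o.append(None if q is None else np.round(q,1).tolist())
    print(f,phi,o)
from h import C
def ground(n,u,v,z):
    K,E=C[n]["K"],C[n]["E"]; d=E[:3,:3].T@np.linalg.solve(K,[u,v,1]); c=-E[:3,:3].T@E[:3,3]; return c+d*(z-c[2])/d[2]
for nm,u,v,z in (("beaker",250,300,43),("vial",288,260,60),("bottle",257,215,90),("pot",447,200,90)):
    print(nm,tf([0,0,-S0[2]],ground("top",u,v,z)-[S0[0],S0[1],0]))
E
```

```text
1 20 [None, None, None, None, None, None, None, None, [-0.7, 0.2, 2.5, 2.3, 0.9, 1.9]]
1 30 [None, None, None, None, None, None, [-0.6, -0.2, 2.5, 1.7, 0.5, 2.6], None, [-0.6, 0.0, 2.5, 2.1, 0.6, 2.2]]
1 40 [None, None, None, None, None, None, None, None, [-0.6, -0.1, 2.5, 1.7, 0.4, 2.7]]
1 50 [None, None, None, None, None, [-0.5, -0.3, 2.4, 0.7, 0.6, -2.6], [-0.5, -0.2, 2.3, 0.7, 0.5, -2.6], None, None]
1 60 [None, None, None, [-0.6, -0.2, 2.5, 0.6, 0.5, -2.6], None, [-0.5, -0.3, 2.3, 0.4, 0.7, -2.3], [-0.4, -0.2, 2.2, 0.4, 0.7, -2.3], [-0.5, -0.2, 2.4, 0.5, 0.5, -2.5], [-0.5, -0.1, 2.3, 0.5, 0.5, -2.4]]
-1 20 [None, None, None, None, None, None, None, None, [-0.7, 0.2, 2.5, 2.3, 0.9, -1.2]]
-1 30 [None, None, None, None, None, None, [-0.6, -0.2, 2.5, 1.7, 0.5, -0.5], None, [-0.6, 0.0, 2.5, 2.1, 0.6, -1.0]]
-1 40 [None, None, None, None, None, [-0.6, -0.4, 2.5, 1.1, 0.5, 0.1], [-0.5, -0.3, 2.4, 1.2, 0.4, 0.1], None, [-0.6, -0.1, 2.5, 1.7, 0.4, -0.5]]
-1 50 [None, None, None, None, None, [-0.5, -0.3, 2.4, 0.7, 0.6, 0.6], [-0.5, -0.2, 2.3, 0.7, 0.5, 0.6], [-0.6, -0.3, 2.5, 1.0, 0.5, 0.2], [-0.5, -0.1, 2.4, 1.0, 0.4, 0.2]]
-1 60 [None, None, None, [-0.6, -0.2, 2.5, 0.6, 0.5, 0.6], None, [-0.5, -0.3, 2.3, 0.4, 0.7, 0.9], [-0.4, -0.2, 2.2, 0.4, 0.7, 0.9], [-0.5, -0.2, 2.4, 0.5, 0.5, 0.6], [-0.5, -0.1, 2.3, 0.5, 0.5, 0.7]]
beaker [[-74.36763489 189.25122837  43.        ]]
vial [[ -6.21428453 121.26074356  60.        ]]
bottle [[ 67.88686517 172.72070125  90.        ]]
pot [[  91.01063654 -152.93215646   90.        ]]
```

```bash
python3 - <<'E'
from h import *
from rig import robot,planner
for yaw in (-.3,0):
 for f in (1,-1):
  for phi in (50,55,60,65,70,75,80,90):
    o=[]
    for x,z in ((-170,160),(-150,60),(-135,60),(-110,60),(-90,60),(-110,112),(-90,112),(-60,122),(-40,130),(-20,130),(0,130)):
        q=planner.ik(w(x,5,z),ori(np.radians(phi),yaw,f)); o.append("-" if q is None else "ok")
    print(yaw,f,phi,o)
q=planner.ik(w(-150,15,60),ori(np.radians(80),-.3,-1));print(q)
q=planner.ik(w(-90,0,112),ori(np.radians(70),0,-1));print(q)
E
```

```text
-0.3 1 50 ['-', '-', '-', '-', '-', '-', '-', '-', 'ok', 'ok', 'ok']
-0.3 1 55 ['-', '-', '-', '-', '-', '-', '-', 'ok', 'ok', 'ok', 'ok']
-0.3 1 60 ['-', '-', '-', '-', '-', '-', 'ok', 'ok', 'ok', 'ok', 'ok']
-0.3 1 65 ['-', '-', '-', 'ok', 'ok', 'ok', 'ok', 'ok', 'ok', 'ok', 'ok']
-0.3 1 70 ['ok', '-', '-', 'ok', 'ok', 'ok', 'ok', 'ok', 'ok', 'ok', 'ok']
-0.3 1 75 ['ok', 'ok', 'ok', 'ok', 'ok', 'ok', 'ok', 'ok', 'ok', 'ok', 'ok']
-0.3 1 80 ['ok', 'ok', 'ok', 'ok', 'ok', 'ok', 'ok', 'ok', 'ok', 'ok', 'ok']
-0.3 1 90 ['ok', 'ok', 'ok', 'ok', 'ok', 'ok', 'ok', 'ok', 'ok', 'ok', 'ok']
-0.3 -1 50 ['-', '-', '-', '-', '-', '-', '-', '-', 'ok', 'ok', 'ok']
-0.3 -1 55 ['-', '-', '-', '-', '-', '-', '-', 'ok', 'ok', 'ok', 'ok']
-0.3 -1 60 ['-', '-', '-', '-', '-', '-', 'ok', 'ok', 'ok', 'ok', 'ok']
-0.3 -1 65 ['-', '-', '-', 'ok', 'ok', 'ok', 'ok', 'ok', 'ok', 'ok', 'ok']
-0.3 -1 70 ['ok', '-', '-', 'ok', 'ok', 'ok', 'ok', 'ok', 'ok', 'ok', 'ok']
-0.3 -1 75 ['ok', 'ok', 'ok', 'ok', 'ok', 'ok', 'ok', 'ok', 'ok', 'ok', 'ok']
-0.3 -1 80 ['ok', 'ok', 'ok', 'ok', 'ok', 'ok', 'ok', 'ok', 'ok', 'o
[... 677 characters left out ...]
, '-', '-', '-', '-', '-', 'ok', 'ok', 'ok']
0 -1 55 ['-', '-', '-', '-', '-', '-', '-', 'ok', 'ok', 'ok', 'ok']
0 -1 60 ['-', '-', '-', '-', '-', '-', 'ok', 'ok', 'ok', 'ok', 'ok']
0 -1 65 ['-', '-', '-', 'ok', 'ok', 'ok', 'ok', 'ok', 'ok', 'ok', 'ok']
0 -1 70 ['ok', '-', 'ok', 'ok', 'ok', 'ok', 'ok', 'ok', 'ok', 'ok', 'ok']
0 -1 75 ['ok', 'ok', 'ok', 'ok', 'ok', 'ok', 'ok', 'ok', 'ok', 'ok', 'ok']
0 -1 80 ['ok', 'ok', 'ok', 'ok', 'ok', 'ok', 'ok', 'ok', 'ok', 'ok', 'ok']
0 -1 90 ['ok', 'ok', 'ok', 'ok', 'ok', 'ok', 'ok', 'ok', 'ok', 'ok', 'ok']
[-0.46824455 -0.39840812  2.45492296  0.03881149  0.91360785  1.37188113]
[-0.53281273 -0.42744474  2.3929823   0.22978209  0.8869513   0.90875547]
```

```bash
cat > log.py <<'E'
from h import *
from rig import robot, effector, planner, cams, job, boxes_of, masks_of
def stat(s=""):
    p=robot.get_ee_pos(); print(s,"t%.2f"%robot.get_clock(),"stand",tf([0,0,-S0[2]],np.array(p)-[S0[0],S0[1],0])[0].round(1),"F",np.round(robot.get_ft_force(),1))
def snap(k):
    for n in ("scene","top"):
        c=cams.capture(n); cv2.imwrite(f"pics/{k}_{n}.png",c["frame"])
    a=cv2.imread(f"pics/{k}_top.png")[110:350,200:520];b=cv2.imread(f"pics/{k}_scene.png")[100:480,180:500]
    cv2.imwrite(f"pics/{k}.png",np.hstack([cv2.resize(a,(440,330)),cv2.resize(b,(360,428))[:330]]) if 0 else np.hstack([cv2.copyMakeBorder(cv2.resize(a,(440,330)),0,98,0,0,0),cv2.resize(b,(360,428))]))
E
python3 - <<'E'
from log import *
robot.move_linear([125,418,260],velocity=350)
effector.command_gripper(74)
stat()
robot.reach(w(-178,19,190),ori(np.radians(75),-.308,-1)); stat()
robot.move_linear(w(-168,17,50),velocity=200); stat()
snap("e")
E
```

```text
t2.06 stand [-393.8  488.9  259.3] F [ 0.2  0.7 -0.6]
 t3.92 stand [-177.8   19.4  190.2] F [ 0.2  0.1 -0. ]Traceback (most recent call last):
  File "<stdin>", line 6, in <module>
rig.Unreachable: the arm cannot follow that straight line within its joint ranges
```

```bash
python3 - <<'E'
from log import *
print(robot.get_gripper_width())
for phi in (75,80,85):
  for x in (-165,-160,-155,-150,-145):
    print(phi,x,planner.ik(w(x,22,50),ori(np.radians(phi),-.308,-1)) is not None)
E
```

```text
74.02487483682783
75 -165 False
75 -160 False
75 -155 True
75 -150 True
75 -145 True
80 -165 True
80 -160 True
80 -155 True
80 -150 True
80 -145 True
85 -165 True
85 -160 True
85 -155 True
85 -150 True
85 -145 True
```

```bash
python3 - <<'E'
from log import *
o=ori(np.radians(80),-.308,-1)
robot.reach(w(-160,24,190),o); stat()
robot.move_linear(w(-156,24,55),velocity=250); stat()
snap("e")
E
```

```text
t4.24 stand [-159.6   24.7  190. ] F [-0.7 -0.   0.3]
 t4.93 stand [-155.6   23.7   55.9] F [ 0.3  0.3 -0.2]
```

View pics/e.png

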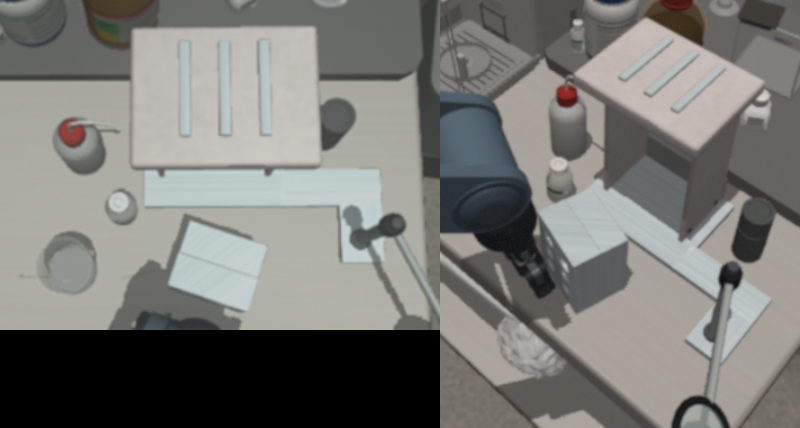

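```bash
python3 - <<'E'
from log import *
# block centre (-85.4,2.5), yaw -.308: TCP at distance D behind centre
u=np.array([np.cos(-.308),np.sin(-.308)])
for D in np.arange(64,42,-2.5):
    c=np.array([-85.4,2.5])-D*u
    robot.move_linear(w(c[0],c[1],55),velocity=80)
    stat("D%.1f"%D)
    if np.linalg.norm(robot.get_ft_force())>1.5: break
E
```

```text
D64.0 t5.31 stand [-145.5   21.5   56.2] F [-0.3  0.2 -0.8]
D61.5 t5.56 stand [-144.    21.1   55.1] F [-0.1 -0.1 -0.8]
D59.0 t5.81 stand [-141.6   20.4   55. ] F [-0.3  0.1  0.1]
D56.5 t6.06 stand [-139.1   19.6   55. ] F [ 0.2  0.8 -0. ]
D54.0 t6.31 stand [-136.8   18.8   55. ] F [ 0.6 -0.7 -0.1]
D51.5 t6.56 stand [-134.3   18.1   55. ] F [ 0.2  0.4 -0.1]
D49.0 t6.81 stand [-132.    17.3   55. ] F [ 0.3 -0.6  0.6]
D46.5 t7.06 stand [-129.6   16.5   55. ] F [ 0.5  0.3 -0.7]
D44.0 t7.31 stand [-127.5   15.9   54.8] F [-0.4  0.5  0.2]
```

```bash
python3 - <<'E'
from log import *
u=np.array([np.cos(-.308),np.sin(-.308)])
for D in np.arange(41.5,32,-2.5):
    c=np.array([-85.4,2.5])-D*u
    robot.move_linear(w(c[0],c[1],55),velocity=80)
    stat("D%.1f"%D)
    if np.linalg.norm(robot.get_ft_force())>1.8: break
snap("f")
E
```

```text
D41.5 t7.56 stand [-125.2   15.    54.8] F [-2.8 -0.4  0.4]
```

View pics/f.png

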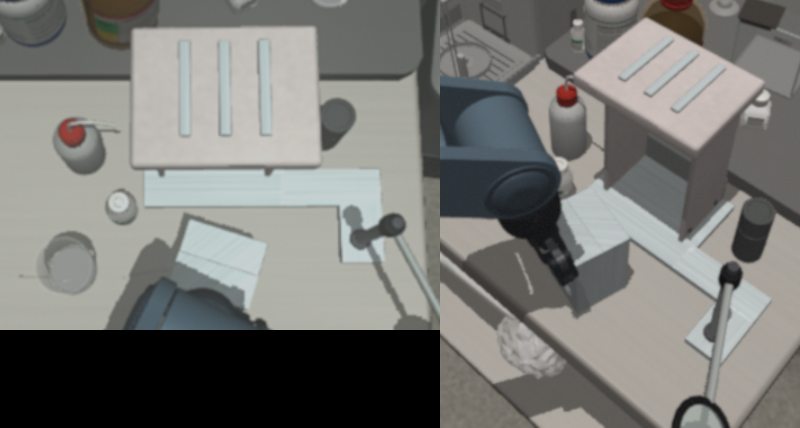

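```bash
python3 - <<'E'
from log import *
D=42
N=7
for i in range(1,N+1):
    s=i/N
    yaw=-.308*(1-s); cx=-85.4+(85.4-44)*s; cy=2.5*(1-s)
    u=np.array([np.cos(yaw),np.sin(yaw)]); c=np.array([cx,cy])-D*u
    robot.move_linear(w(c[0],c[1],55),ori(np.radians(80),yaw,-1),velocity=60)
    stat("%d"%i)
    if np.linalg.norm(robot.get_ft_force())>20: break
snap("g")
E
```

```text
1 t7.91 stand [-120.    13.1   55. ] F [-1.1  0.6 -0.5]
2 t8.16 stand [-114.6   11.    55. ] F [-1.5  0.2 -1.5]
3 t8.41 stand [-109.2    9.    54.9] F [-1.1  1.3 -0.8]
4 t8.66 stand [-103.5    6.8   54.9] F [-0.7  0.3 -0.4]
5 t8.91 stand [-97.8   4.5  54.9] F [-1.9  0.5 -0.7]
6 t9.16 stand [-92.    2.2  55. ] F [-1.1 -0.1  0. ]
7 t9.42 stand [-86.   -0.1  55.1] F [-2.  -1.7  0.4]
```

View pics/g.png

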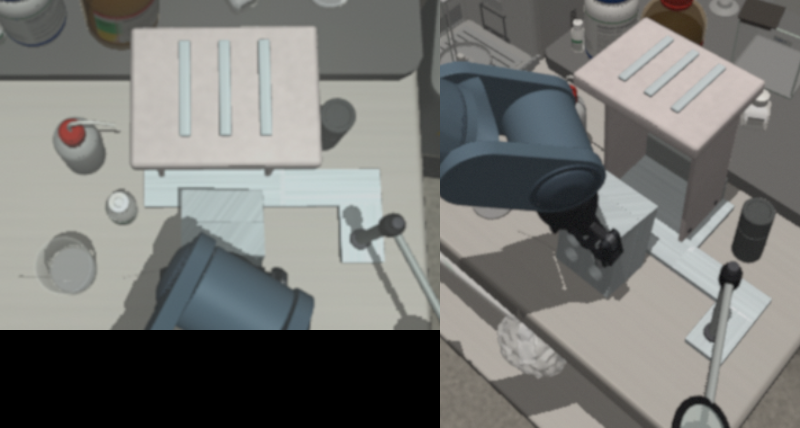

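```bash
python3 - <<'E'
from log import *
o=ori(np.radians(80),0,-1)
for x in np.arange(-84.5,-76,1.5):
    robot.move_linear(w(x,0,55),o,velocity=60)
    stat()
    if np.linalg.norm(robot.get_ft_force())>4: break
snap("h")
E
```

```text
t9.77 stand [-84.4  -0.1  55.3] F [-4.3 -1.6  4.4]
```

View pics/h.png

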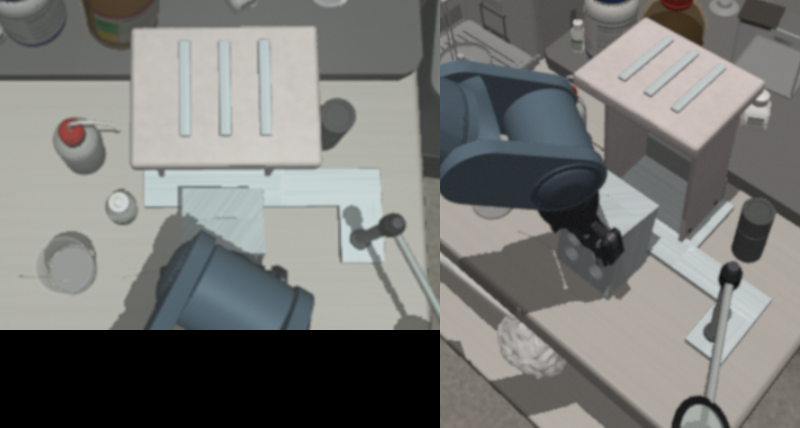

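```bash
cat > tip.py <<'E'
from log import *
def wp(th,a=97,press=0):
    t=np.radians(th); x=a*np.sin(t)-80*np.cos(t); z=12+a*np.cos(t)+80*np.sin(t)
    ph=np.radians(np.interp(x,[-85,-60,-40,0],[65,60,55,50]))
    X=x+10*np.cos(ph)-5.8*np.sin(ph)+press; Z=z-10*np.sin(ph)-5.8*np.cos(ph)
    return X,Z,ph
if __name__=="__main__":
    ok=True
    for th in range(0,54,3):
        X,Z,ph=wp(th); q=planner.ik(w(X,0,Z),ori(ph,0,-1)); print(th,round(X),round(Z),round(np.degrees(ph)),q is not None)
E
python3 tip.py
python3 - <<'E'
from log import *
print(proj("top",tf(S0,[(0,48,125),(0,-48,125)])), "crop", [((a-200)*1.375,(b-110)*1.375) for a,b in proj("top",tf(S0,[(0,48,125),(0,-48,125),(-80,-48,125)]))])
E
```

```text
0 -81 97 64 True
3 -75 102 63 True
6 -70 105 62 True
9 -64 109 61 True
12 -58 112 60 True
15 -52 115 58 True
18 -45 117 57 True
21 -39 120 55 True
24 -32 122 54 True
27 -26 123 53 True
30 -19 125 53 True
33 -13 125 52 True
36 -6 126 51 True
39 1 126 50 True
42 7 126 50 True
45 14 126 50 True
48 21 125 50 True
51 27 124 50 True
[[329.58878516 249.92433995]
 [388.90080718 249.48051498]] crop [(np.float64(178.18457959739465), np.float64(192.39596742799233)), (np.float64(259.73860987398245), np.float64(191.78570809584124)), (np.float64(261.5930227074951), np.float64(259.90708112942343))]
```

```bash
python3 - <<'E'
from log import *
from tip import wp
X,Z,ph=wp(0)
robot.move_linear(w(-96,0,55),velocity=120)
robot.move_linear(w(X-12,-3,Z),ori(ph,0,-1),velocity=150); stat()
for th in range(0,34,3):
    X,Z,ph=wp(th); robot.move_linear(w(X,-3,Z),ori(ph,0,-1),velocity=60); stat(str(th))
    if np.linalg.norm(robot.get_ft_force())>25: break
snap("i")
E
```

```text
t10.55 stand [-92.5  -3.6  98. ] F [ 0.2 -0.1  0.9]
0 t10.90 stand [-80.6  -2.6  96.9] F [-0.  -0.2  0.7]
3 t11.16 stand [-75.3  -3.  101.6] F [ 0.4 -0.5  0.5]
6 t11.43 stand [-69.7  -3.1 105.5] F [0.7 0.5 0.1]
9 t11.69 stand [-64.   -3.  108.9] F [0.5 0.1 0.8]
12 t11.96 stand [-58.1  -3.  111.9] F [ 0.  -0.3 -0.6]
15 t12.22 stand [-52.   -2.9 114.7] F [ 0.5  0.5 -0.3]
18 t12.49 stand [-45.7  -2.9 117.2] F [ 0.7 -0.5  0.4]
21 t12.76 stand [-39.2  -2.9 119.5] F [0.6 0.1 0.1]
24 t13.02 stand [-32.4  -3.  121.7] F [ 0.2 -0.2 -0.3]
27 t13.28 stand [-25.9  -3.  123.2] F [-0.2  0.7 -0.2]
30 t13.53 stand [-19.4  -2.9 124.4] F [-0.4 -0.3 -0. ]
33 t13.79 stand [-12.8  -2.9 125.3] F [ 0.3  0.7 -0.3]
```

View pics/i.png

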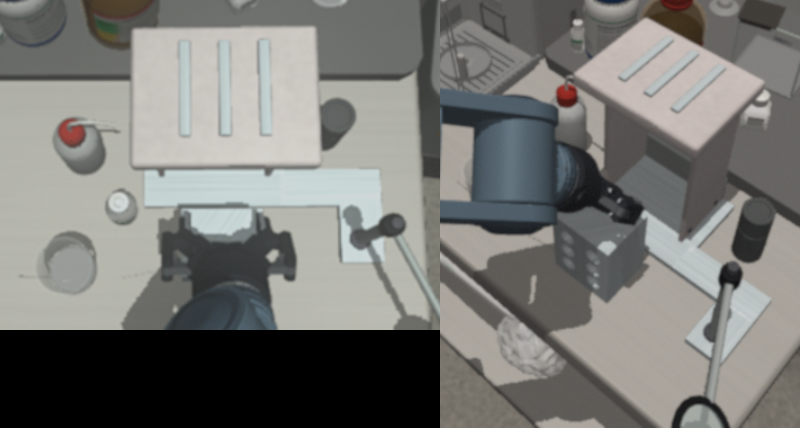

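```bash
python3 - <<'E'
import cv2,numpy as np
a=cv2.imread("pics/i_top.png")[230:330,300:440];b=cv2.imread("pics/i_scene.png")[210:370,260:420]
cv2.imwrite("pics/i2.png",np.hstack([cv2.resize(a,(400,286),interpolation=2),cv2.resize(b,(286,286),interpolation=2)]))
a=cv2.imread("pics/h_top.png")[230:330,300:440];b=cv2.imread("pics/h_scene.png")[210:370,260:420]
cv2.imwrite("pics/h2.png",np.hstack([cv2.resize(a,(400,286),interpolation=2),cv2.resize(b,(286,286),interpolation=2)]))
a=np.vstack([cv2.imread("pics/h2.png"),cv2.imread("pics/i2.png")]);cv2.imwrite("pics/hi.png",a)
E
```

```text
(no output)
```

View pics/hi.png

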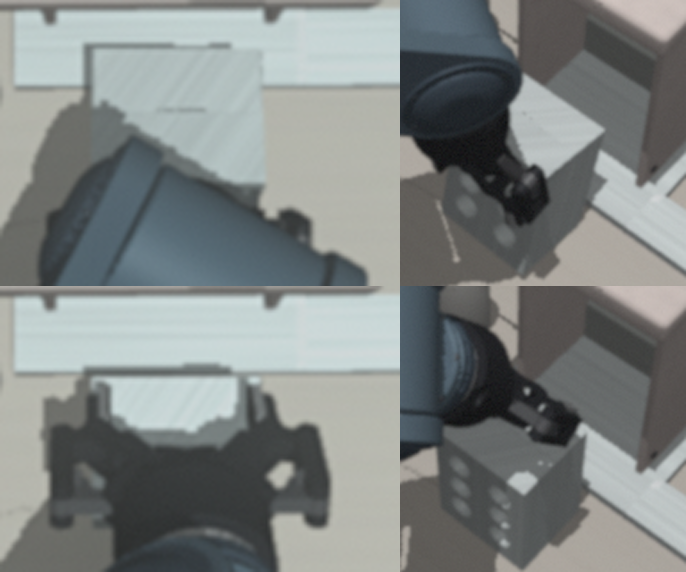

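```bash
python3 - <<'E'
from log import *
robot.move_linear(w(-40,-3,160),velocity=200)
robot.move_linear(w(-150,-3,165),ori(np.radians(80),0,-1),velocity=200)
effector.command_gripper(0)
stat(); print(robot.get_gripper_width())
snap("j")
a=cv2.imread("pics/j_top.png")[210:330,290:450];b=cv2.imread("pics/j_scene.png")[210:410,230:430]
cv2.imwrite("pics/j2.png",np.hstack([cv2.resize(a,(400,300),interpolation=2),cv2.resize(b,(300,300),interpolation=2)]))
E
```

```text
t15.65 stand [-150.   -3.  165.] F [0.9 1.2 0.2]
0.1163094815781258
```

View pics/j2.png

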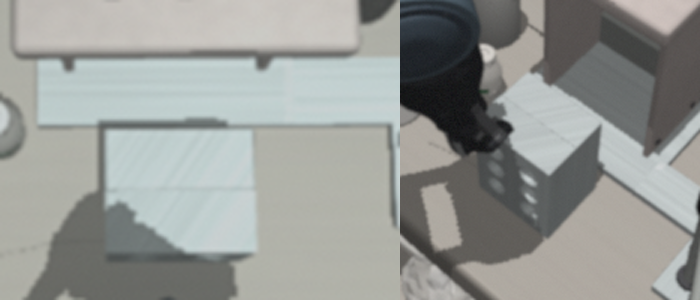

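```bash
cat >> h.py <<'E'
def blockfit(top,x0):
    "top: px of top corners in order front-left, front-right, back-right, back-left (front=robot side)"
    P=[(-40,48,125),(-40,-48,125),(40,-48,125),(40,48,125)]
    b,r=fit([("top",P[i],top[i]) for i in range(4) if top[i] is not None],x0)
    return tf([0,0,-S0[2]],[b[0]-S0[0],b[1]-S0[1],0])[0][:2],b[2]-S0[2],r.round(1).tolist()
E
python3 - <<'E'
from h import *
print(blockfit([(332,312),(392.8,312),(391.2,261.2),(332,261.2)],[460,-70,0]))
E
```

```text
(array([-59.63544003,  -3.40585182]), np.float64(-0.003511218150903588), [[0.0, -0.4], [-0.1, -0.5], [0.2, 0.4], [-0.1, 0.6]])
```

```bash
python3 - <<'E'
from log import *
o=ori(np.radians(80),0,-1)
robot.move_linear(w(-130,-3.4,100),o,velocity=200)
robot.move_linear(w(-125,-3.4,50),o,velocity=150); stat()
prev=0
for x in list(np.arange(-113,-70,2.0)):
    robot.move_linear(w(x,-3.4,50),o,velocity=60)
    f=robot.get_ft_force(); print(round(x,1),np.round(f,1))
    if np.linalg.norm(f)>4.5: break
stat(); snap("k")
a=cv2.imread("pics/k_top.png")[210:330,290:450];b=cv2.imread("pics/k_scene.png")[210:410,230:430]
cv2.imwrite("pics/k2.png",np.hstack([cv2.resize(a,(400,300),interpolation=2),cv2.resize(b,(300,300),interpolation=2)]))
E
```

```text
t16.73 stand [-124.2   -3.9   51.3] F [-0.3  0.4  0.2]
-113.0 [ 0.6 -0.6  0.1]
-111.0 [-0.3 -0.4  0.8]
-109.0 [ 0.3  0.6 -0.9]
-107.0 [ 0.  -0.4  0.1]
-105.0 [-0.6 -1.1 -0.3]
-103.0 [-2.4 -0.2  1.8]
-101.0 [-5.1  0.4  1.8]
 t18.57 stand [-101.7   -3.2   49.7] F [-5.1  0.4  1.8]
```

View pics/k2.png

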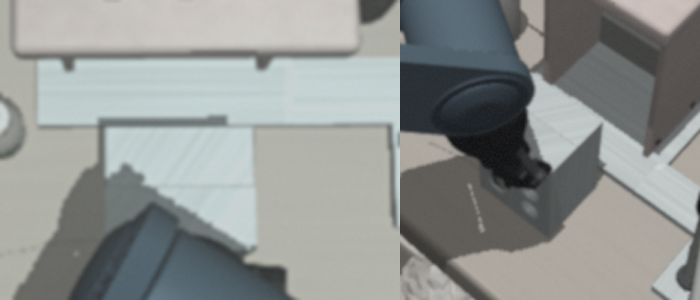

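```bash
python3 - <<'E'
from log import *
o=ori(np.radians(80),0,-1)
robot.move_linear(w(-87,-3.4,50),o,velocity=60); stat()
for x in list(np.arange(-85.5,-79,1.0)):
    robot.move_linear(w(x,-3.4,50),o,velocity=60)
    f=robot.get_ft_force(); print(round(x,1),np.round(f,1))
    if np.linalg.norm(f)>6: break
stat(); snap("l")
a=cv2.imread("pics/l_top.png")[210:330,290:450];b=cv2.imread("pics/l_scene.png")[210:410,230:430]
cv2.imwrite("pics/l2.png",np.hstack([cv2.resize(a,(400,300),interpolation=2),cv2.resize(b,(300,300),interpolation=2)]))
E
```

```text
t19.06 stand [-87.2  -3.3  49.7] F [-1.5 -0.7 -0.6]
-85.5 [-5.1  0.4  4.1]
 t19.31 stand [-85.9  -3.2  49.8] F [-5.1  0.4  4.1]
```

View pics/l2.png

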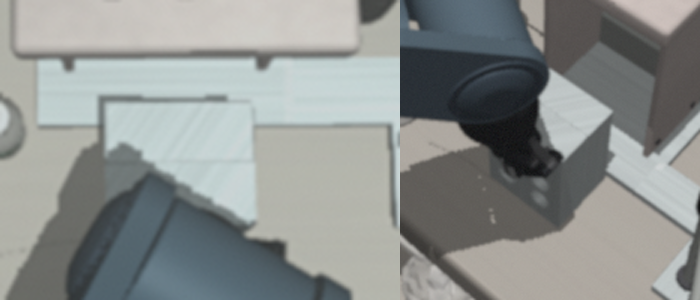

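```bash
cat >> tip.py <<'E'
E
sed -i 's/X=x+10.*/X=x-4*np.sin(ph)+press; Z=z-4*np.cos(ph)/; s/range(0,54,3)/range(0,0)/' tip.py
python3 - <<'E'
from log import *
from tip import wp
for th in range(0,54,3):
    X,Z,ph=wp(th); q=planner.ik(w(X,0,Z),ori(ph,0,-1)); print(th,round(X),round(Z),q is not None,end="; ")
X0,Z0,ph0=wp(0)
robot.move_linear(w(-89,-3.4,50),velocity=60); stat()
robot.move_linear(w(-89,-3.4,Z0),ori(ph0,0,-1),velocity=80); stat()
snap("m")
a=cv2.imread("pics/m_top.png")[210:330,290:450];b=cv2.imread("pics/m_scene.png")[210:410,230:430]
cv2.imwrite("pics/m2.png",np.hstack([cv2.resize(a,(400,300),interpolation=2),cv2.resize(b,(300,300),interpolation=2)]))
E
```

```text
0 -84 107 True; 3 -78 111 True; 6 -73 115 True; 9 -67 118 True; 12 -62 121 True; 15 -56 124 True; 18 -49 127 True; 21 -43 129 True; 24 -37 131 True; 27 -30 132 True; 30 -24 134 True; 33 -17 134 True; 36 -11 135 True; 39 -4 135 True; 42 2 135 True; 45 9 135 True; 48 15 134 True; 51 22 133 True;  t19.66 stand [-88.5  -3.6  50.3] F [ 0.1 -0.2  0.5]
 t20.52 stand [-88.9  -3.5 107.3] F [1.1 0.4 0.6]
```

View pics/m2.png

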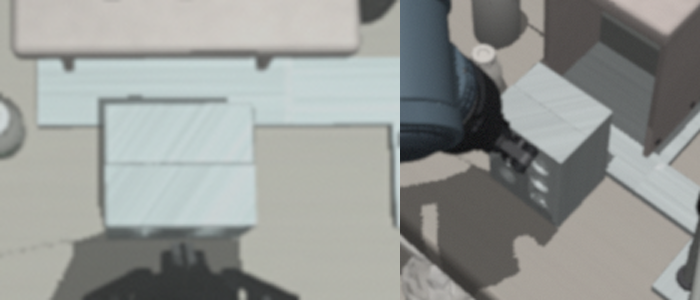

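```bash
python3 - <<'E'
from log import *
from tip import wp
print(blockfit([(332,210+228/2.5),(290+256/2.5,210+229/2.5),(290+253/2.5,252),(332,251.5)],[480,-70,0]))
for th in range(0,31,3):
    X,Z,ph=wp(th); robot.move_linear(w(X,-3.4,Z),ori(ph,0,-1),velocity=60); f=robot.get_ft_force(); print(th,np.round(f,1),end=" ")
    if np.linalg.norm(f)>25: break
    if th==9 and np.linalg.norm(f)<1.2: break
stat()
snap("n")
a=cv2.imread("pics/n_top.png")[210:330,290:450];b=cv2.imread("pics/n_scene.png")[210:410,230:430]
cv2.imwrite("pics/n2.png",np.hstack([cv2.resize(a,(400,300),interpolation=2),cv2.resize(b,(300,300),interpolation=2)]))
E
```

```text
(array([-43.48839433,  -3.52829963]), np.float64(-0.010145934073254237), [[-0.1, -0.0], [-0.1, -0.1], [0.2, -0.1], [0.0, 0.2]])
0 [ 0.8  0.4 -0.2] 3 [-0.4 -0.3 -0.2] 6 [-0.2 -0.2  0.5] 9 [ 0.4  0.6 -0.2]  t21.65 stand [-67.3  -3.4 118.4] F [ 0.4  0.6 -0.2]
```

View pics/n2.png

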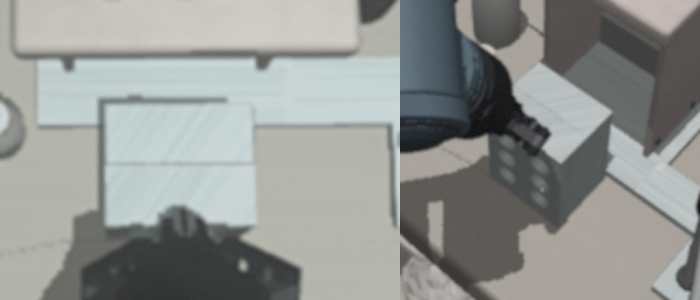

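```bash
python3 - <<'E'
from log import *
p=np.array(robot.get_ee_pos()); r=R.from_rotvec(robot.get_tcp_rot()).as_matrix(); print(p.round(1),r.round(2).tolist())
o=[]
for n,c in (("top",(290,210,450,330)),("scene",(230,210,430,410))):
    im=cv2.imread(f"pics/n_{n}.png")[c[1]:c[3],c[0]:c[2]]; s=400/(c[2]-c[0]); im=cv2.resize(im,None,fx=s,fy=s,interpolation=2)
    for k,col in ((0,(0,0,255)),(40,(0,255,0)),(73,(255,0,0))):
        q=(proj(n,p-k*r[:,2])[0]-c[:2])*s; cv2.circle(im,tuple(np.int32(q)),3,col,-1)
    for z in (0,125):
        q=(proj(n,tf(S0,[(-83.5,44.5,z),(-83.5,-51.5,z),(-3.5,-51.5,z),(-3.5,44.5,z)]))-c[:2])*s; cv2.polylines(im,[np.int32(q)],True,(0,255,255))
    o.append(cv2.copyMakeBorder(im,0,400-im.shape[0],0,0,0))
cv2.imwrite("pics/n3.png",np.hstack(o))
E
```

```text
[456.2 -70.6 118.3] [[0.01, -0.87, 0.49], [-1.0, -0.01, 0.0], [-0.0, -0.49, -0.87]]
```

View pics/n3.png

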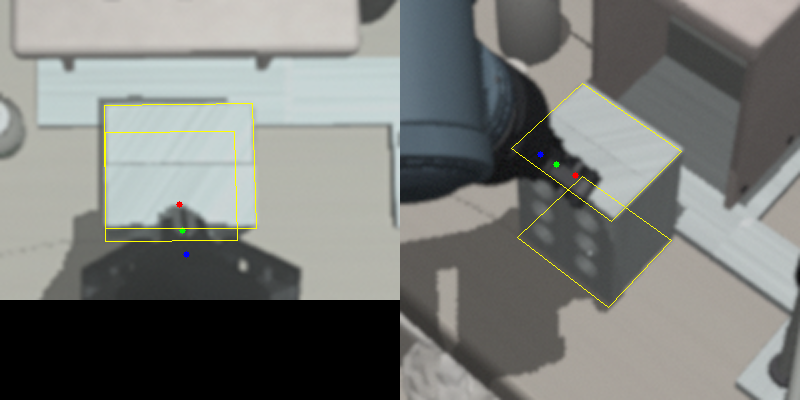

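```bash
python3 - <<'E'
import cv2,numpy as np
from h import *
a=cv2.imread("pics/n_top.png")[280:330,330:400];b=cv2.imread("pics/n_scene.png")[270:330,270:340]
cv2.imwrite("pics/n4.png",np.hstack([cv2.resize(a,(560,400),interpolation=2)[:, :400],cv2.resize(b,(400,343),interpolation=2) if 0 else cv2.resize(b,(400,400),interpolation=2)]))
E
```

```text
(no output)
```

View pics/n4.png

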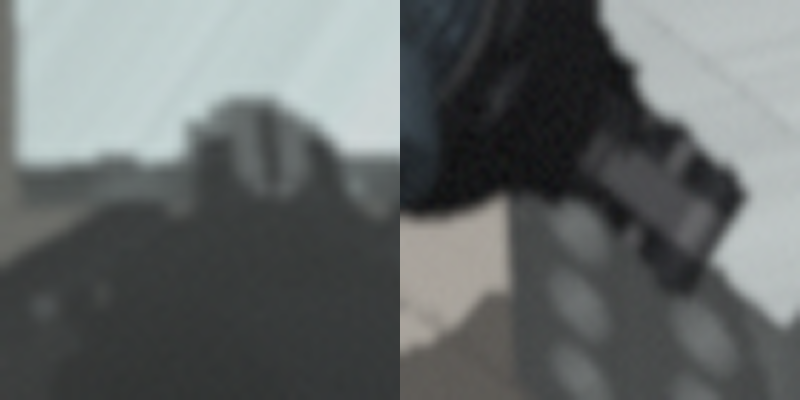

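```bash
python3 - <<'E'
from log import *
p=np.array(robot.get_ee_pos()); r=R.from_rotvec(robot.get_tcp_rot()).as_matrix()
for n in ("scene","top"):
    im=cv2.imread(f"pics/n_{n}.png"); c=(265,265,345,325) if n=="scene" else (322,270,402,330); s=5
    im=cv2.resize(im[c[1]:c[3],c[0]:c[2]],None,fx=s,fy=s,interpolation=2)
    # tip box: x +-14.5, y+-11, z from -20 to 0
    def L(pts,col): 
        q=(proj(n,pts)-c[:2])*s; cv2.polylines(im,[np.int32(q)],True,col)
    for k in (0,-20):
        L([p+r@np.array([a,b,k]) for a,b in ((14.5,11),(14.5,-11),(-14.5,-11),(-14.5,11))],(0,0,255) if k==0 else (0,255,0))
    for z in (0,125):
        L(tf(S0,[(-83.5,44.5,z),(-83.5,-51.5,z),(-3.5,-51.5,z),(-3.5,44.5,z)]),(0,255,255))
    cv2.imwrite(f"pics/n5_{n}.png",im)
cv2.imwrite("pics/n5.png",np.hstack([cv2.imread("pics/n5_top.png"),cv2.imread("pics/n5_scene.png")]))
E
```

```text
(no output)
```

View pics/n5.png

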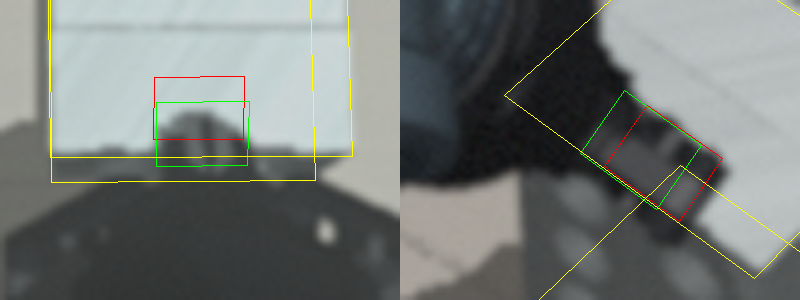

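```bash
python3 - <<'E'
from log import *
from tip import wp
robot.move_linear(w(-92,-3.4,118),velocity=150)
X,Z,ph=wp(0,a=78); robot.move_linear(w(-92,-3.4,Z),ori(ph,0,-1),velocity=100); stat()
for x in np.arange(-88,-70,2):
    robot.move_linear(w(x,-3.4,Z),velocity=60); f=robot.get_ft_force(); print(x,np.round(f,1),end=" ")
    if np.linalg.norm(f)>3: break
stat()
snap("o")
a=cv2.imread("pics/o_top.png")[210:330,290:450];b=cv2.imread("pics/o_scene.png")[210:410,230:430]
cv2.imwrite("pics/o2.png",np.hstack([cv2.resize(a,(400,300),interpolation=2),cv2.resize(b,(300,300),interpolation=2)]))
E
```

```text
t22.52 stand [-91.7  -3.2  88.2] F [-0.9  0.2 -0.3]
-88 [-0.3 -0.1  0.5] -86 [ 0.5 -0.2  0.4] -84 [-0.5 -0.6 -0.1] -82 [-0.1  0.3  1.1] -80 [-0.1 -0.5  0.1] -78 [ 0.2  0.5 -0.7] -76 [-2.5  0.3  1.2] -74 [-3.  -0.2  0.4]  t24.52 stand [-74.   -3.3  88.2] F [-3.  -0.2  0.4]
```

View pics/o2.png

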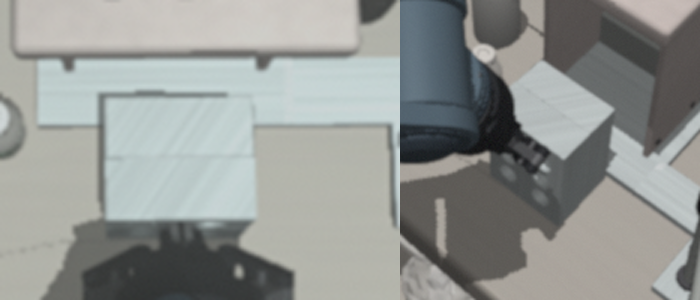

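```bash
python3 - <<'E'
from log import *
def wp2(th,a=80):
    t=np.radians(th); x=a*np.sin(t)-80*np.cos(t); z=12+a*np.cos(t)+80*np.sin(t)
    ph=np.radians(np.interp(x,[-85,-60,-40,0],[65,62,58,52])); return x+5,z-4,ph
for th in range(3,22,3):
    X,Z,ph=wp2(th); robot.move_linear(w(X,-3.4,Z),ori(ph,0,-1),velocity=60); f=robot.get_ft_force(); print(th,round(X),round(Z),np.round(f,1))
    if np.linalg.norm(f)>20: break
stat()
snap("p")
a=cv2.imread("pics/p_top.png")[210:330,290:450];b=cv2.imread("pics/p_scene.png")[210:410,230:430]
cv2.imwrite("pics/p2.png",np.hstack([cv2.resize(a,(400,300),interpolation=2),cv2.resize(b,(300,300),interpolation=2)]))
E
```

```text
3 -71 92 [-2.9 -0.   1.1]
6 -66 96 [-2.1  0.5  1.6]
9 -62 100 [-2.3 -0.   2.1]
12 -57 103 [-2.8  0.3  2.3]
15 -52 106 [-1.9 -0.   1.3]
18 -46 109 [-2.   0.9  1.3]
21 -41 111 [-1.9  0.1  0.7]
 t26.37 stand [-41.1  -3.4 111.3] F [-1.9  0.1  0.7]
```

View pics/p2.png

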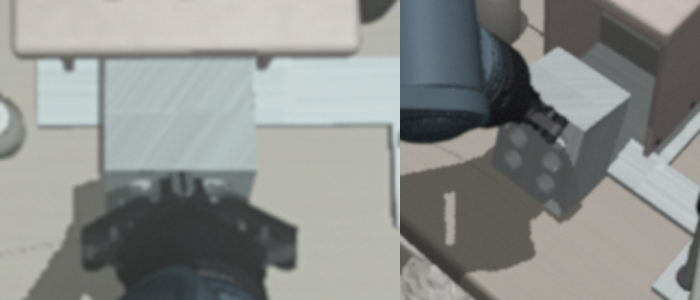

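```bash
python3 - <<'E'
from log import *
def wp2(th,a=78):
    t=np.radians(th); x=a*np.sin(t)-80*np.cos(t); z=12+a*np.cos(t)+80*np.sin(t)
    ph=np.radians(np.interp(x,[-85,-60,-40,0],[65,62,58,52])); return x+6,z-6-(th-21)*.25,ph
for th in range(24,34,3):
    X,Z,ph=wp2(th); robot.move_linear(w(X,-3.4,Z),ori(ph,0,-1),velocity=60); f=robot.get_ft_force(); print(th,round(X),round(Z),np.round(f,1))
    if np.linalg.norm(f)>20: break
stat()
snap("q")
a=cv2.imread("pics/q_top.png")[210:330,290:450];b=cv2.imread("pics/q_scene.png")[210:410,230:430]
cv2.imwrite("pics/q2.png",np.hstack([cv2.resize(a,(400,300),interpolation=2),cv2.resize(b,(300,300),interpolation=2)]))
E
```

```text
24 -35 109 [-0.4 -0.8  1.5]
27 -30 110 [-1.2 -0.9  0.3]
30 -24 111 [-1.4 -0.9  1.1]
33 -19 112 [ 0.7 -0.7  0. ]
 t27.47 stand [-18.7  -3.4 111.9] F [ 0.7 -0.7  0. ]
```

View pics/q2.png

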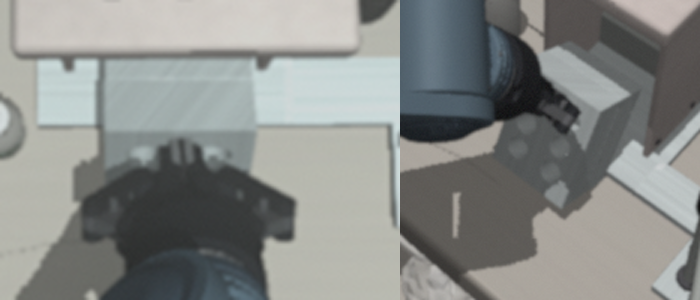

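```bash
python3 - <<'E'
from log import *
for X,Z,ph in ((-12,112,53),(-6,112,52),(0,112,51),(6,111,50),(12,110,50)):
    robot.move_linear(w(X,-3.4,Z),ori(np.radians(ph),0,-1),velocity=60); f=robot.get_ft_force(); print(X,np.round(f,1))
    if np.linalg.norm(f)>20: break
    if X>=-6:
        robot.sleep(.1)
        c=cams.capture("top")["frame"]; cv2.imwrite(f"pics/r_{X}.png",c)
stat()
snap("r")
a=cv2.imread("pics/r_top.png")[210:330,290:450];b=cv2.imread("pics/r_scene.png")[210:410,230:430]
cv2.imwrite("pics/r2.png",np.hstack([cv2.resize(a,(400,300),interpolation=2),cv2.resize(b,(300,300),interpolation=2)]))
E
```

```text
-12 [-0.2 -0.7 -0.3]
-6 [-1.2 -0.2 -0.5]
0 [-0.5  0.3 -0.1]
6 [ 0.4  0.7 -0.5]
12 [-0.6  0.6  0.4]
 t29.43 stand [ 11.9  -3.3 109.9] F [0.5 0.6 0. ]
```

View pics/r2.png

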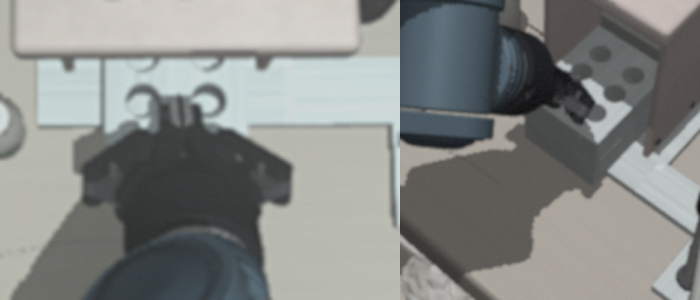

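```bash
python3 - <<'E'
from log import *
robot.move_linear(w(-60,-3.4,140),ori(np.radians(60),0,-1),velocity=200)
snap("s")
a=cv2.imread("pics/s_top.png")[210:330,290:450];b=cv2.imread("pics/s_scene.png")[210:410,230:430]
cv2.imwrite("pics/s2.png",np.hstack([cv2.resize(a,(400,300),interpolation=2),cv2.resize(b,(300,300),interpolation=2)]))
stat()
for x,z in ((-60,45),(-50,45),(-45,45),(-30,45),(0,45),(20,45)): print(x,planner.ik(w(x,-3.4,z),ori(np.radians(60),0,-1)) is not None, planner.ik(w(x,-3.4,z),ori(np.radians(65),0,-1)) is not None)
E
```

```text
t30.17 stand [-60.2  -3.1 138.9] F [0.  0.3 0.4]
-60 True True
-50 True True
-45 True True
-30 True True
0 True True
20 True True
```

View pics/s2.png

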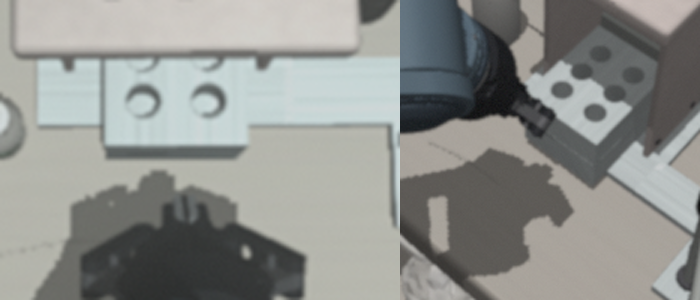

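```bash
cat >> h.py <<'E'
def ground(n,u,v,z):
    K,E=C[n]["K"],C[n]["E"]; d=E[:3,:3].T@np.linalg.solve(K,[u,v,1]); c=-E[:3,:3].T@E[:3,3]; q=c+d*(z-c[2])/d[2]
    return tf([0,0,-S0[2]],q-[S0[0],S0[1],0])[0]
E
python3 - <<'E'
from log import *
for u,v in ((105,147),(247,147)): print(ground("top",290+u/2.5,210+v/2.5,92))
o=ori(np.radians(60),0,-1)
robot.move_linear(w(-58,-3.4,45),o,velocity=150); stat()
for x in np.arange(-40,2,3):
    robot.move_linear(w(x,-3.4,45),velocity=80); f=robot.get_ft_force(); print(x,np.round(f,1))
    if np.linalg.norm(f)>20: break
stat()
snap("t")
a=cv2.imread("pics/t_top.png")[210:330,290:450];b=cv2.imread("pics/t_scene.png")[210:410,230:430]
cv2.imwrite("pics/t2.png",np.hstack([cv2.resize(a,(400,300),interpolation=2),cv2.resize(b,(300,300),interpolation=2)]))
E
```

```text
[-26.50386353  44.3988624   92.        ]
[-27.1113376  -50.47806449  92.        ]
 t30.95 stand [-57.6  -3.6  45.3] F [-0.  -0.2  0.8]
-40 [-0.2  0.5  0.7]
-37 [-0.1  0.2 -0.3]
-34 [ 0.6  0.3 -0.1]
-31 [ 0.2  0.1 -0.3]
-28 [-0.6  0.9 -0.6]
-25 [-0.  -0.1 -0.3]
-22 [-0.1 -0.4  0.3]
-19 [-0.5 -0.4 -0.5]
-16 [-0.5 -1.  -0.4]
-13 [-1.4  0.1 -1.1]
-10 [-0.4  0.1 -1.3]
-7 [-1.3  1.2  0.4]
-4 [-1.2  0.4 -0.2]
-1 [-0.1 -0.1 -0.3]
 t34.58 stand [-0.9 -3.5 45. ] F [-0.1 -0.1 -0.3]
```

View pics/t2.png

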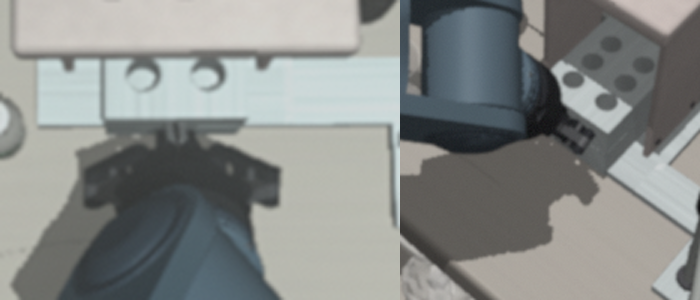

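```bash
python3 - <<'E'
from log import *
print(ground("top",290+170/2.5,210+119.5/2.5,92))
for x in list(range(4,18,4))+[18,20,22,24,26,28]:
    robot.move_linear(w(x,-3.4,45),velocity=80); f=robot.get_ft_force(); print(x,np.round(f,1))
    if np.linalg.norm(f)>8: break
stat()
robot.move_linear(w(-25,-3.4,60),velocity=150)
snap("u")
a=cv2.imread("pics/u_top.png")[210:330,290:450];b=cv2.imread("pics/u_scene.png")[210:410,230:430]
cv2.imwrite("pics/u2.png",np.hstack([cv2.resize(a,(400,300),interpolation=2),cv2.resize(b,(300,300),interpolation=2)]))
E
```

```text
[-8.15261764  0.58429737 92.        ]
4 [-1.4 -0.4 -0.1]
8 [-0.6 -0.  -0.4]
12 [-1.1 -0.6 -0.6]
16 [-1.1  0.2 -1.2]
18 [-14.7  -1.1  10.6]
 t35.92 stand [17.1 -3.2 44.7] F [-14.7  -1.1  10.6]
```

View pics/u2.png

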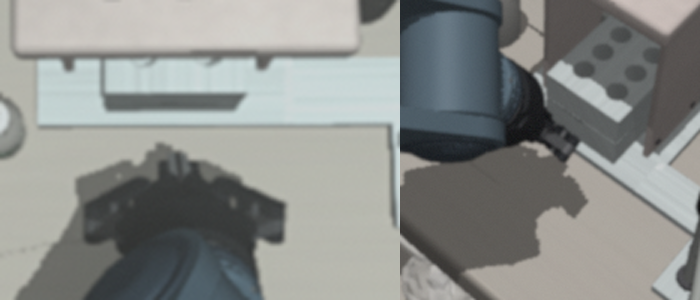

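```bash
python3 - <<'E'
from log import *
for u,v in ((105,94),(245,93.5)): print(ground("top",290+u/2.5,210+v/2.5,92))
a=cv2.imread("pics/u_top.png")[225:265,320:400];cv2.imwrite("pics/u3.png",cv2.resize(a,(800,400),interpolation=2))
# magnifier arc reach
for t in (2.3,2.01,1.6,1.2,.8,.4,0):
    d=np.array([-np.sin(t),np.cos(t)]); n=np.array([np.cos(t),np.sin(t)])  # n: +t direction tangent = (-cos,-sin)
    tang=-n
    P=np.array([-45,-190])+100*d+25*tang
    print(t,P.round(),[planner.ik(w(P[0],P[1],135),R.from_euler("z",0).as_rotvec()*0+ori(np.pi/2,yw,-1)) is not None for yw in (0,-.5,.5)])
E
```

```text
[ 9.58861894 44.13420727 92.        ]
[  9.20101699 -50.10566261  92.        ]
2.3 [-103. -275.] [True, True, True]
2.01 [-125. -255.] [True, True, True]
1.6 [-144. -218.] [True, True, True]
1.2 [-147. -177.] [True, True, True]
0.8 [-134. -138.] [True, True, True]
0.4 [-107. -108.] [True, True, True]
0 [-70. -90.] [True, True, True]
```

View pics/u3.png

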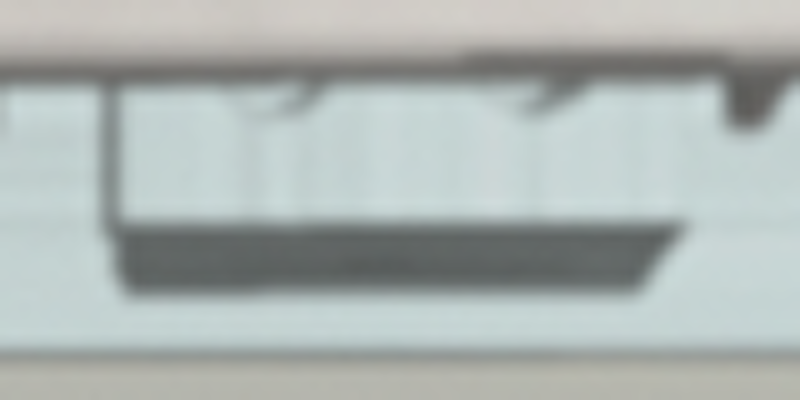

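```bash
python3 - <<'E'
from log import *
o=ori(np.pi/2,0,-1)
def pt(t,off):
    return np.array([-45,-190])+100*np.array([-np.sin(t),np.cos(t)])+off*np.array([-np.cos(t),-np.sin(t)])
robot.move_linear(w(-75,-3.4,90),ori(np.radians(65),0,-1),velocity=250)
robot.move_linear(w(-110,-3.4,255),ori(np.radians(85),0,-1),velocity=300)
a=pt(2.01,50); robot.reach(w(a[0],a[1],255),o)
robot.move_linear(w(a[0],a[1],140),o,velocity=250); stat()
snap("v")
E
python3 - <<'E'
import cv2,numpy as np
a=cv2.imread("pics/v_top.png")[180:430,330:600];b=cv2.imread("pics/v_scene.png")[230:480,300:560]
cv2.imwrite("pics/v2.png",np.hstack([cv2.resize(a,(400,370)),cv2.resize(b,(385,370))]))
E
```

```text
t39.26 stand [-113.4 -277.7  141.4] F [ 0.2 -0.4  0.1]
```

View pics/v2.png

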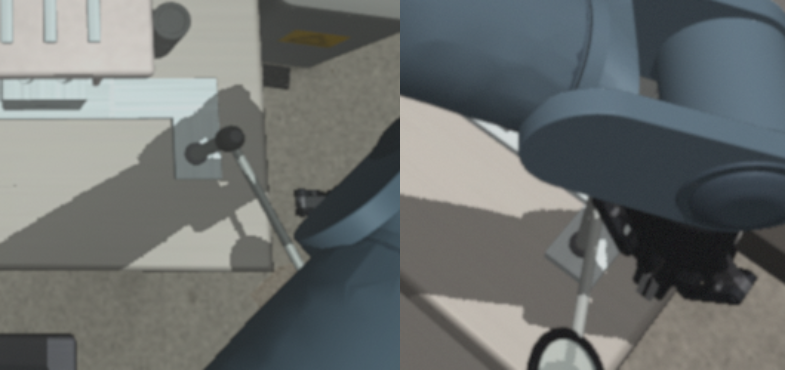

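```bash
python3 - <<'E'
from log import *
o=ori(np.pi/2,0,-1)
def pt(t,off):
    return np.array([-45,-190])+100*np.array([-np.sin(t),np.cos(t)])+off*np.array([-np.cos(t),-np.sin(t)])
for t in np.arange(2.0,0.0,-.18):
    a=pt(t,15); robot.move_linear(w(a[0],a[1],140),o,velocity=90); f=robot.get_ft_force(); print(round(t,2),np.round(f,1))
    if np.linalg.norm(f)>15: break
a=pt(0.05,15)
stat()
snap("x")
a=cv2.imread("pics/x_top.png")[180:430,300:570];b=cv2.imread("pics/x_scene.png")[200:450,250:510]
cv2.imwrite("pics/x2.png",np.hstack([cv2.resize(a,(400,370)),cv2.resize(b,(385,370))]))
E
```

```text
2.0 [ 0.2 -0.   0.6]
1.82 [ 0.3  0.4 -0.3]
1.64 [-0.1 -0.2  0.3]
1.46 [-0.3 -0.7  0.1]
1.28 [-0.7  0.1  0.9]
1.1 [-1.3  0.2 -0.1]
0.92 [-0.3  0.3 -0. ]
0.74 [ 0.4 -0.4 -0.2]
0.56 [-0.5 -0.2  0.2]
0.38 [-0.3 -0.1  0.4]
0.2 [ 1.3 -0.4 -0.4]
0.02 [ 0.3 -0.6  0.6]
 t43.76 stand [-62.1 -90.3 139.9] F [ 0.3 -0.6  0.6]
```

View pics/x2.png

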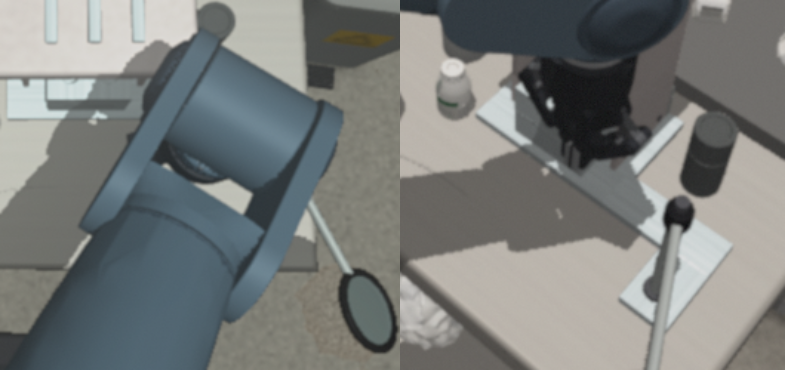

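```bash
python3 - <<'E'
from log import *
o=ori(np.pi/2,0,-1)
def pt(t,off):
    return np.array([-45,-190])+100*np.array([-np.sin(t),np.cos(t)])+off*np.array([-np.cos(t),-np.sin(t)])
robot.move_linear(w(-110,-120,200),o,velocity=300)
a=pt(2.01,45); robot.reach(w(a[0],a[1],200),o)
robot.move_linear(w(a[0],a[1],107),o,velocity=250); stat()
for t in (2.05,1.87,1.69):
    a=pt(t,16); robot.move_linear(w(a[0],a[1],107),o,velocity=90); f=robot.get_ft_force(); print(round(t,2),np.round(f,1))
    if np.linalg.norm(f)>15: break
stat()
snap("y")
a=cv2.imread("pics/y_top.png")[180:430,300:570];b=cv2.imread("pics/y_scene.png")[230:480,250:510]
cv2.imwrite("pics/y2.png",np.hstack([cv2.resize(a,(400,370)),cv2.resize(b,(385,370))]))
E
```

```text
t45.47 stand [-115.8 -272.5  107.6] F [ 0.9 -0.3 -0.1]
2.05 [ 0.1  0.6 -0.7]
1.87 [-0.5  1.1  0.1]
1.69 [-0.9 -0.2  0.3]
 t46.59 stand [-142.4 -217.7  107. ] F [-0.9 -0.2  0.3]
```

View pics/y2.png

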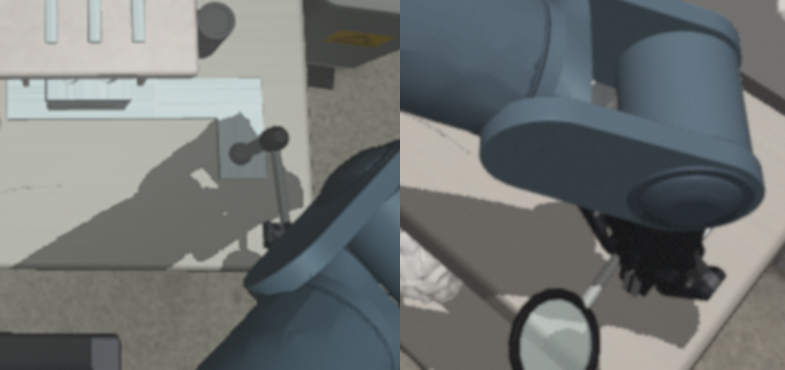

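```bash
python3 - <<'E'
from log import *
o=ori(np.pi/2,0,-1)
def pt(t,off):
    return np.array([-45,-190])+100*np.array([-np.sin(t),np.cos(t)])+off*np.array([-np.cos(t),-np.sin(t)])
for t in (1.5,1.3,1.1,.9,.7,.5,.3,.15,.05):
    a=pt(t,16); robot.move_linear(w(a[0],a[1],107),o,velocity=90); f=robot.get_ft_force(); print(round(t,2),np.round(f,1))
    if np.linalg.norm(f)>15: break
stat()
a=pt(.05,60); robot.move_linear(w(a[0],a[1],107),o,velocity=200)
robot.move_linear(w(-200,-130,250),o,velocity=300)
robot.reach(w(-160,-330,250),o)
stat(); snap("z")
a=cv2.imread("pics/z_top.png")[200:350,290:490];b=cv2.imread("pics/z_scene.png")[200:450,250:510]
cv2.imwrite("pics/z2.png",np.hstack([cv2.resize(a,(400,300)),cv2.resize(b,(312,300))]))
E
```

```text
1.5 [ 0.6 -0.6 -0.9]
1.3 [0.  0.1 0.3]
1.1 [0.2 0.5 0.5]
0.9 [ 0.7 -0.6  0.2]
0.7 [ 0.2 -0.7 -0.2]
0.5 [-1.1  0.4  0. ]
0.3 [ 0.1 -0.2  1.2]
0.15 [-0.6  0.2 -0.2]
0.05 [ 0.5 -0.2 -1. ]
 t49.88 stand [-65.8 -90.9 107. ] F [ 0.5 -0.2 -1. ]
 t51.81 stand [-159.8 -328.5  248.6] F [-0.  -0.1  0. ]
```

View pics/z2.png

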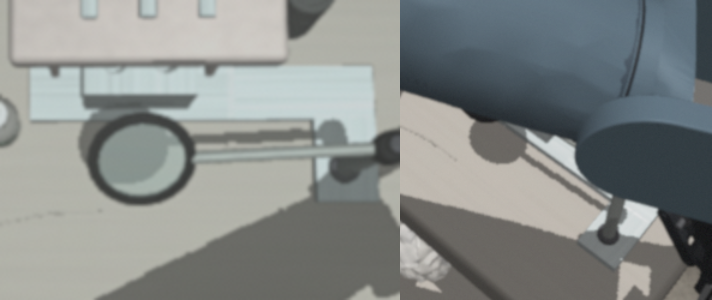

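```bash
python3 - <<'E'
from h import *
for n,u,v in (("lens",361,279),("barL",388.5,279),("barR",471,275.3)): print(n,ground("top",u,v,160))
for t in (-.1,0,.05,.1,.15): print(t,proj("top",tf(S0,[(-45-190*np.sin(t),-190+190*np.cos(t),160)])))
im=cv2.imread("pics/z_top.png"); cv2.imwrite("pics/z3.png",cv2.resize(im[215:315,320:480],(800,500),interpolation=2))
E
```

```text
lens [-51.72951789  -0.27180252 160.        ]
barL [-51.97256589 -42.42261535 160.        ]
barR [ -47.0121264  -168.33108937  160.        ]
-0.1 [[361.15185862 262.46275007]]
0 [[360.74783687 274.6529502 ]]
0.05 [[361.00868545 280.79142756]]
0.1 [[361.58012535 286.93897715]]
0.15 [[362.46274091 293.08043713]]
```

View pics/z3.png

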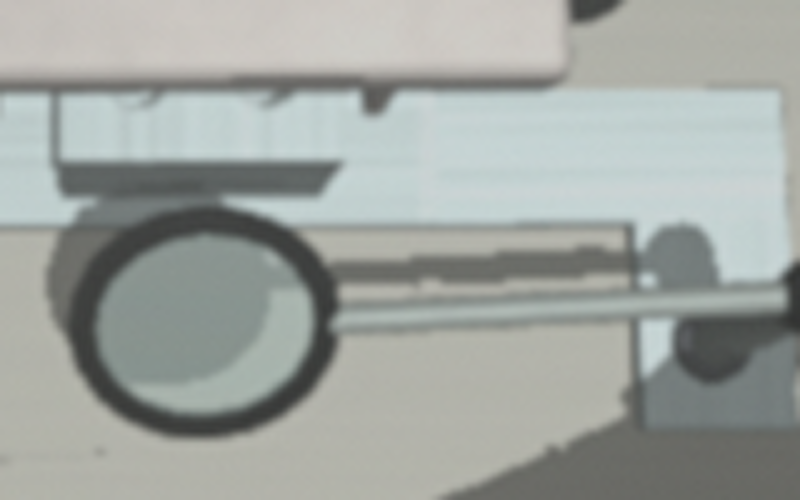

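```bash
python3 - <<'E'
from log import *
for l in ("beaker_1","wash_bottle","vial_1","lead_pot_1"): print(l,[np.round(d["bbox"]).tolist() for d in boxes_of("top",l)][:1])
stat(); job.job_done()
E
```

```text
beaker_1 [[224.0, 282.0, 51.0, 44.0]]
wash_bottle [[238.0, 196.0, 45.0, 42.0]]
vial_1 [[275.0, 248.0, 22.0, 25.0]]
lead_pot_1 [[434.0, 177.0, 26.0, 43.0]]
 t52.11 stand [-159.7 -329.3  250.5] F [-0.  -0.4 -0.2]
the job is handed in; nothing more can be done
```

I pushed the block against the plate's front edge, tipped it over with the wells up, slid it home and swung the magnifier across the front. I handed the job in at about 52 s of the 72 s allowed; the rig gives no verdict.

**Last checks, from the top camera just before handing in:**
- **Block:** it lies wells up with its front end at about x = 9.4 mm, where fully home is 10 mm. It sits at y of about -3 mm and is square to within about 0.005 rad. The last push ended against the back stop at about 18 N on the wrist.
- **Magnifier:** it stands at about 0.04 rad (0.045 rad from the slope of the bar), inside the 0.1 limit, with the lens in front of the middle of the plate.
- **Bystanders:** the beaker, bottle, vial and pot are boxed within 3 px of their first position. The pot's box came out 5 px taller, probably because the network was a little off.
- **Robot:** it stood clear of everything with a wrist force near zero. I saw no sign of touching the canopy.

**What went wrong on the way:**
- **Block pulled back:** backing off after the first push dragged the block about 20 mm away from the plate. I never found the cause; I pushed it up again with the fingers shut.
- **Fingers passed over the target:** two tipping attempts went over the block's top, and the first sweep went over the bar. The fingers' real contact point seems to lie about 30 mm behind the reported tool point. Working lower fixed it.

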